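# Shut the order tote's drop gate and clip it

## Task

First fold the tote's yellow drop gate up flat against the tote's front, while the orange spring clip is still on its stand. Then squeeze the clip's handles to open it, lift it off the stand, and release it, upright and pushed well down, onto the tote's top front edge so that it pinches the gate and the blue front wall together, to the left or right of the opening. Do not drop the clip, and leave the sprayer, starch can and iron alone.

Things in the scene. Friction and masses are not known exactly. Their poses are not given: they have to be found in the camera images.
- tote: Blue tote fixed to the table, open on top, 230 mm wide (y), 180 mm deep (x 0 to 180). Origin: table level, mid-width, plane where gate back meets front wall. x points into the tote, z up. Front wall: x 0 to 5 mm, 100 mm tall at 40 to 115 mm either side of centre; between is an 80 mm wide opening with a 20 mm sill. Side walls 75 mm high, back wall 70; two boxes inside, tops under 52 mm.
- edge_left (a point): Middle of the top edge, 100 mm up, on tote's +y side of the opening, 77.5 mm from tote centre, in the plane between shut gate and wall. Axes as the tote's. With the gate shut the two sheets together are 10 mm thick here (x -5 to 5 mm).
- edge_right (a point): The same on the tote's -y side of the opening.
- gate (a joint): Yellow gate, 230 mm wide, 88 tall, 5 thick, hinged along its lower edge 12 mm above the table at tote x = 0. 0 rad = shut, at its stop: upright, flat on the front wall (x -5 to 0 mm), top flush with the wall's at 100 mm. Positive = leaning out to tote -x (starts 0.3 to 0.6). A stiff hinge keeps it where left; 3 N at its top edge moves it; best pushed along its arc.
- gate_edge (a point): Middle of the gate's top edge (centre of the 5 mm thickness, middle of the width).
- stand: Clip stand, fixed: dark steel foot 90 x 120 mm, 12 mm thick, carrying a green upright plate 10 mm thick (along its x), 110 mm wide (along its y), top edge 95 mm above the table. Origin: centre of the foot's underside; z up.
- clip: Orange spring clip like a big clothes peg, 107 mm tall, 24 mm wide along its y, about 90 g; starts clamped on the stand's plate, handles up, jaws down. Origin: centre of the pivot pin (5 mm radius, 30 mm long). x = direction in which jaws and handles spread, y = along the pin and the gripped edge, z up along the handles.
- clip_grip (a point): Point midway between the handles, 45 mm above the clip's origin: a good height to squeeze. The two flat handles (4 mm thick, 24 wide) reach from 8 to 61 mm above the origin. On a 10 mm edge they flare upwards to 48 mm over their outsides at the top; fully squeezed they are upright, parallel, 26 mm over their outsides.
- clip_tips (a point): Point midway between the jaw tips, 45 mm below the clip's origin. The jaws are 6 mm thick; an edge can enter up to about 38 mm between them. On the stand the tips start 20 to 25 mm below the plate's top edge.
- clip_jaw (a joint): Turn of either jaw (both move alike): 0 rad = faces parallel, 10 mm apart, as on a 10 mm edge; -0.12 = shut, tips touching; 0.19 = squeezed fully open, hard stop, tips about 26 mm apart. Sprung shut: full squeeze takes about 13 N at the handles; on a 10 mm edge each jaw presses with about 12 N.
- sprayer: Bystander: white spray bottle with blue head, loose, 72 mm across, 179 mm tall; origin under its centre.
- starch: Bystander: green-labelled can, loose, 58 mm across, 170 mm tall; origin under its centre.
- iron: Bystander: blue iron on its steel sole, loose, about 233 x 85 mm, 117 mm tall, long along its x; origin under it, 21 mm ahead (+x) of its middle.
There are look-alikes about, which are no part of the job. There is more than one size of the clip; the one meant has the size given above.

How it is judged (in metres and radians):
On the way, in this order (a step that is already met when the one before it is completed fails the run):
1. the gate is folded up shut (within 0.05 rad) while the clip is still on the stand (value of joint gate below 0.05 rad and distance of clip from where it was at the start of the episode below 0.03 m), for 0.2 s.
2. the clip is lifted clear of the stand's plate, the gate staying shut (within 0.15 rad) (z of clip in the frame of stand above 0.145 m and value of joint gate below 0.15 rad), for 0.1 s.
At the end, for the whole second after the job is handed in: Gate shut within 0.05 rad; clip at rest on the front edge, 40-112 mm to either side of centre, within 8 mm of the plane between the sheets, jaws closed on both (-0.035 to 0.05 rad), tips at least 12 mm down (origin 100-133 mm up), upright and square within 0.25 rad (value of joint each of gate, clip_jaw below 0.05 rad and x of clip in the frame of tote between -0.008 and 0.008 m and y of clip in the frame of tote between -0.112 and 0.112 m and (y of clip in the frame of tote above 0.04 m or y of clip in the frame of tote below -0.04 m) and z of clip in the frame of tote between 0.1 and 0.133 m and value of joint clip_jaw above -0.035 rad and angle between clip's own z axis and vertical below 0.25 rad and angle between the x axis of clip and the x axis of tote, either way round below 0.25 rad and linear speed of clip below 0.02 m/s); the robot touches nothing.
It fails at once if a bystander is moved more than 30 mm (distance of any of sprayer, starch, iron from where it was at the start of the episode above 0.03 m).
It fails at once if the clip is dropped (its pivot lower than 70 mm above the table) (height (world z) of clip below 0.07 m).
It also fails if it takes over 54 s, if anything falls off the work surface, if the arm or the gripper's body presses on something with over 40 N, if the wrist force passes 120 N, or if a joint passes its speed limit or range.

## Robot

A 6-joint arm with a two-finger parallel gripper is mounted at the origin on the work surface. World frame = base frame: x ahead of the robot, y to its left, z up, the work surface at z = 0. Lengths are in m, angles in degrees, forces in N, time in s.
With the tool pointing down it reaches from about 0.325 to 0.85 m from the base axis. Payload 15.5 kg.
Tool frame: the origin (TCP) lies at the very end of the fingers, on their centre line; the grasp point (between the pads) lies arm.grip_depth behind it (arm.grip_depth is the distance from the TCP to the grasp point, in m); z points along the fingers, y is the line along which they close (so a half turn about z gives the same grasp; the last joint's range is limited). The gripper opens to 91 mm and grips with 3 to 60 N. Pads are 32 mm wide; open, the fingers measure 118 mm over their backs; the gripper's body (76 mm by 178 mm) begins 60 mm behind the grasp point.
Start: joints at [-73.997, 28.281, 77.091, -0, 74.628, -5.472], TCP at [0.229, -0.582, 0.214] pointing down, gripper open.
Joint ranges: [-166.48, 166.48], [-47.26, 123.95], [12.59, 153.08], [-70.14, 250.14], [6.76, 159.57], [-176.63, 176.63]. Speed limits (degrees/s): [108.29, 108.29, 147.25, 172.46, 172.46, 172.46].

## Interface

Orientations are given as a 3x3 rotation matrix whose columns are the frame's x, y, z axes.
In Python, from rig import arm gives the robot as it stands. Calls block until the motion is done:
- arm.move_to(position, orientation): joint-space move of the TCP to a pose.
- arm.move_l(position, orientation=None, feed=0.15): straight line of the TCP; orientation=None keeps the orientation; feed is the mean speed in m/s.
- arm.move_joints(angles): joint-space move.
- arm.grip(opening): finger opening in m; the grip force is fixed at half the most; returns when the fingers have stopped.
- arm.sleep(seconds).
- arm.solve_ik(position, orientation): joint angles nearest the present ones, or None.
- arm.snapshot(name): name is "scene" or "top" or "wrist"; returns the picture (400x640x3 uint8, red, green, blue); there is no depth.
- arm.get_calibration(name): a dict with "intrinsics" (3x3 intrinsics, pixels), "k1" (the pictures are not rectified: a ray, as slopes to the right and down, at radius r is drawn at 1 + k1 r^2 times it, then the intrinsics apply), "cam_to_world" (4x4, takes a point from camera to world coordinates). Camera axes: x right, y down, z forward; pixel columns grow to the right and rows downward; lengths in m; the calibration is good to about 2 mm. A picture is of the moment at which its call begins: read the wrist's pose just before it. get_calibration takes no time and is no camera call; for the wrist camera it gives the pose at the moment of the call.
A pose or a line that the arm cannot do raises arm.Unreachable and nothing moves.
- arm.sign_off(): hands the job in; it is judged then, once.
Readings, each from a call of its own:
- arm.current_t(): time.
- arm.current_joint_positions(): joint angles.
- arm.current_dq(): joint speeds.
- arm.current_tau(): joint torques, N m.
- arm.current_ee_pos(): TCP position.
- arm.current_tool_rot(): TCP orientation.
- arm.current_force(): force on the tool from outside, world axes, zero at the start.
- arm.current_torque(): the same for the moment, N m.
- arm.current_width(): finger opening in m.
- arm.current_grasp_force(): force on a finger pad.
Only numpy, scipy, OpenCV 4.12 (cv2) and the standard library are available. Lean on these libraries where they do the work, as an engineer would, in place of code of your own. Each camera call takes 0.05 s, during which the arm holds its last target. There are 200 camera calls.

## Working session

There is one attempt and no reset: what is moved stays moved. The work goes in short steps, each a Python script; the robot and the scene stay as the last script left them, time stands still between calls to the robot, and variables do not carry over. Pictures are saved under pics/ and viewed, at most 10 in all, crops included, and the job is handed in when it is done.

```bash
mkdir -p pics; ls; python3 - <<'E'
from rig import arm
import cv2
for n in("scene","top"):
    c=arm.get_calibration(n);print(n,c["intrinsics"],c["k1"],c["cam_to_world"])
    cv2.imwrite(f"pics/{n}0.png",arm.snapshot(n)[:,:,::-1])
print(arm.grip_depth,arm.current_t(),arm.current_tool_rot())
E
```

```text
pics
scene [[407.06478657   0.         319.1021127 ]
 [  0.         407.06478657 199.04892584]
 [  0.           0.           1.        ]] -0.021403581393442977 [[-0.18185515  0.77490278 -0.60535476  1.19921103]
 [ 0.98315431  0.13180368 -0.12663093  0.11650561]
 [-0.01833867 -0.61818563 -0.78581819  0.9882545 ]
 [ 0.          0.          0.          1.        ]]
top [[469.03658378   0.         317.45045764]
 [  0.         469.03658378 205.1098676 ]
 [  0.           0.           1.        ]] -0.053835846458627865 [[-0.02593807 -0.99280473  0.11690157  0.35480942]
 [-0.99960629  0.02701026  0.00759656  0.00320669]
 [-0.01069944 -0.1166585  -0.99311445  1.661848  ]
 [ 0.          0.          0.          1.        ]]
0.0188 0.1 [[ 9.30585486e-01  3.66074530e-01 -3.03929255e-04]
 [ 3.66074641e-01 -9.30584889e-01  1.05881644e-03]
 [ 1.04773756e-04 -1.09658000e-03 -9.99999393e-01]]
```

View pics/scene0.png

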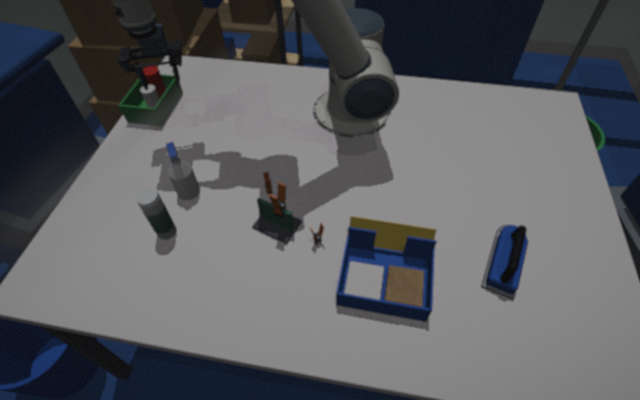

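View pics/top0.png

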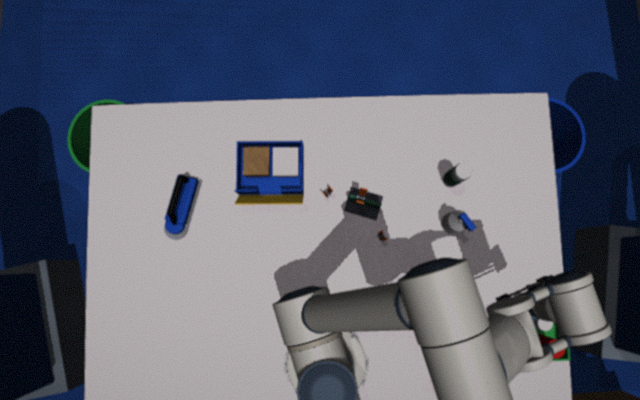

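The scene view shows the clip on its stand near (275,200), a small look-alike at (318,235), and the tote at (390,265) with the gate leaning towards the robot. The top view has the tote's corners at about (237,143) and (303,193), and the stand at (364,202). Next I'll enlarge these areas.

```bash
cat > h.py <<'E'
import numpy as np, cv2
from rig import arm
def ray(c,u,v):
    K=c["intrinsics"];d=np.array([(u-K[0,2])/K[0,0],(v-K[1,2])/K[1,1]]);s=d.copy()
    for _ in range(20): s=d/(1+c["k1"]*(s@s))
    T=c["cam_to_world"];return T[:3,3],T[:3,:3]@np.r_[s,1]
def onz(c,u,v,z):
    o,d=ray(c,u,v);return o+d*(z-o[2])/d[2]
def proj(c,P):
    T=c["cam_to_world"];p=(np.atleast_2d(P)-T[:3,3])@T[:3,:3];s=p[:,:2]/p[:,2:]
    s=s*(1+c["k1"]*(s**2).sum(1,keepdims=True));K=c["intrinsics"]
    return s*[K[0,0],K[1,1]]+[K[0,2],K[1,2]]
def tri(obs):
    A=np.zeros((3,3));b=np.zeros(3)
    for c,u,v in obs:
        o,d=ray(c,u,v);d=d/np.linalg.norm(d);M=np.eye(3)-np.outer(d,d);A+=M;b+=M@o
    return np.linalg.solve(A,b)
def down(yaw): # tool down, closing axis (tool y) at yaw deg from world x
    a=np.radians(yaw);y=np.array([np.cos(a),np.sin(a),0]);z=np.array([0,0,-1.]);return np.c_[np.cross(y,z),y,z]
E
python3 - <<'E'
from h import *
S=cv2.imread("pics/scene0.png");T=cv2.imread("pics/top0.png")
f=lambda I,x,y,w,h,k:cv2.resize(I[y:y+h,x:x+w],None,fx=k,fy=k,interpolation=cv2.INTER_CUBIC)
a=f(S,240,160,200,160,4)
a=cv2.convertScaleAbs(a,alpha=1.5); cv2.imwrite("pics/c1.png",a[:600])
b=f(T,230,130,160,120,5);cv2.imwrite("pics/c2.png",cv2.convertScaleAbs(b,alpha=1.5))
c=arm.get_calibration("top")
for n,u,v,z in(("bl",237,143,.07),("br",303,142,.07),("fr",303,193,.1),("fl",237,193,.1),("stand",364,202,.012),("clip",364,198,.12),("spr",455,222,.1),("can",450,175,.1),("iron",183,205,.05)):print(n,onz(c,u,v,z).round(3))
c=arm.get_calibration("wrist");print(c)
E
```

```text
bl [0.768 0.29  0.07 ]
br [0.764 0.06  0.07 ]
fr [0.581 0.063 0.1  ]
fl [0.587 0.286 0.1  ]
stand [ 0.556 -0.149  0.012]
clip [ 0.556 -0.14   0.12 ]
spr [ 0.469 -0.443  0.1  ]
can [ 0.629 -0.436  0.1  ]
iron [0.558 0.484 0.05 ]
{'intrinsics': array([[338.16109356,   0.        , 313.01760743],
       [  0.        , 338.16109356, 195.59780251],
       [  0.        ,   0.        ,   1.        ]]), 'k1': -0.07363373146485999, 'cam_to_world': array([[ 3.67726087e-01, -8.99195087e-01, -2.37119634e-01,
         2.96309698e-01],
       [-9.29933722e-01, -3.55815607e-01, -9.28360176e-02,
        -5.54803749e-01],
       [-8.93175512e-04,  2.54643769e-01, -9.67034515e-01,
         3.83883852e-01],
       [ 0.00000000e+00,  0.00000000e+00,  0.00000000e+00,
         1.00000000e+00]])}
```

View pics/c1.png

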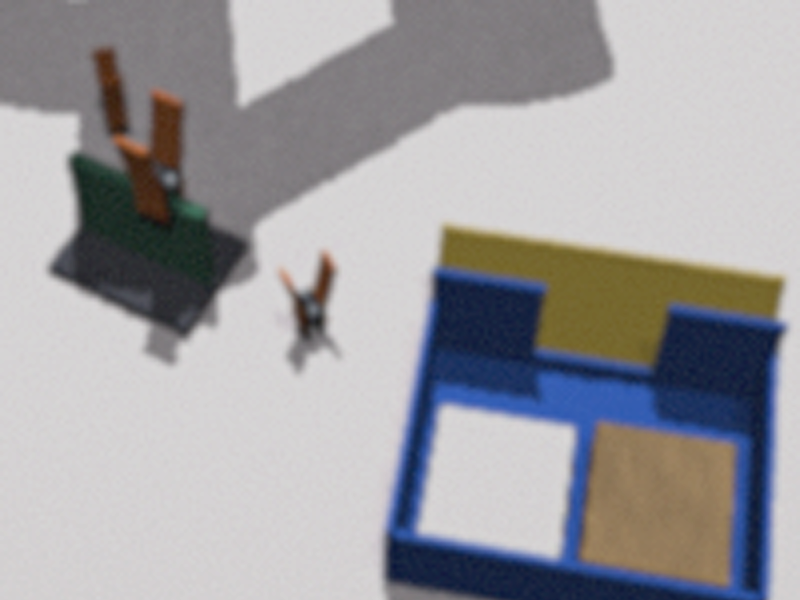

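View pics/c2.png

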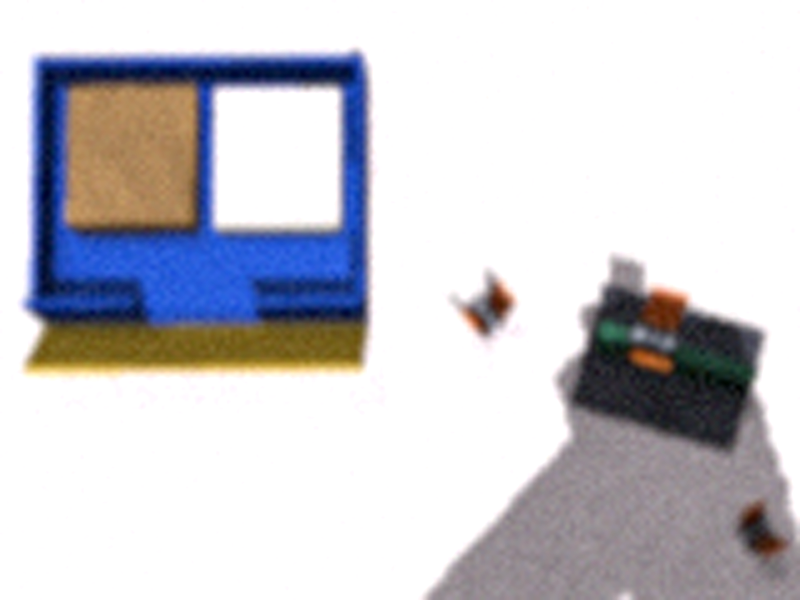

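The crops show the tote nearly square to the world axes, with the gate leaning out. The big clip is on the plate at top-crop (653,335), and two small look-alikes stand at (485,303) and (762,530). I'll take closer wrist views now.

```bash
python3 - <<'E'
from h import *
import json
p=arm.current_ee_pos();arm.move_l([p[0],p[1],.34])
C={}
for n,pos,yaw in(("stand",[.50,-.15,.30],-90),("tote",[.52,.17,.28],-90)):
    arm.move_to(pos,down(yaw));arm.sleep(.2)
    c=arm.get_calibration("wrist");I=arm.snapshot("wrist")
    np.savez(f"w_{n}.npz",I=I,**c)
    print(n,arm.current_joint_positions(),arm.current_t(),c["cam_to_world"][:3,3])
    cv2.imwrite(f"pics/w_{n}.png",cv2.resize(cv2.convertScaleAbs(I[:,:,::-1],alpha=1.4),(800,500),interpolation=cv2.INTER_CUBIC))
E
```

```text
stand [-2.33038115e+01  1.54272854e+01  8.39912069e+01 -2.26279309e-03
  8.05785838e+01  6.67333360e+01] 3.1917 [ 0.57250273 -0.15034547  0.47045889]
tote [ 1.17613826e+01  1.84947909e+01  8.26251066e+01 -2.61154506e-03
  7.88721167e+01  1.01834636e+02] 4.6583 [0.59284141 0.1691718  0.45057633]
```

View pics/w_stand.png

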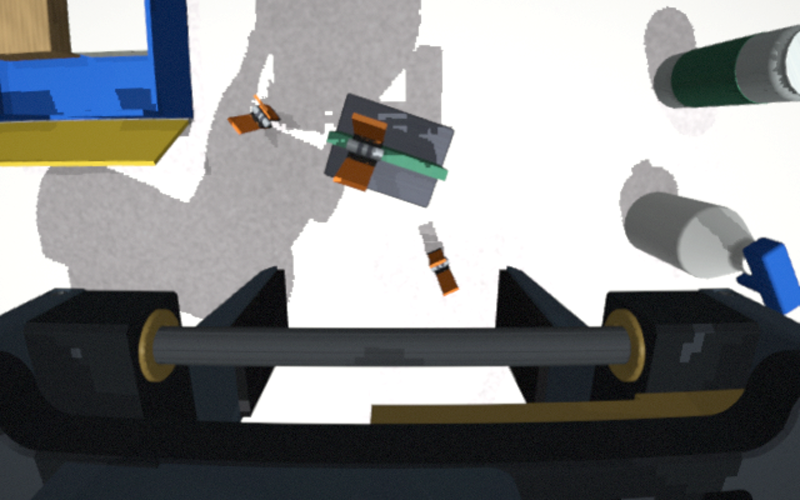

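View pics/w_tote.png

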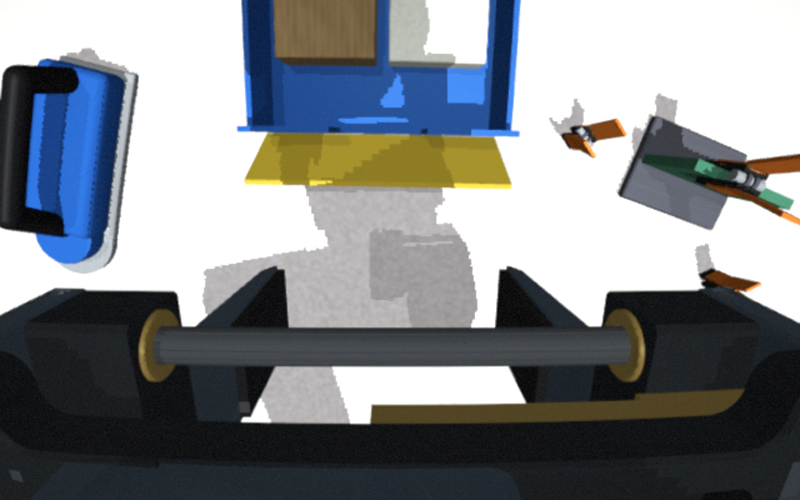

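The stand view gives the foot corners at (349,94), (454,127), (428,206) and (326,172), and the plate ends at (330,137) and (446,175). The handle tops are at (370,116) and (350,188). In the tote view the front wall corners are at (238,131) and (519,136), and the gate's top edge runs from (246,182) to (511,188).

```bash
python3 - <<'E'
from h import *
def L(n):
    d=np.load(f"w_{n}.npz");return dict(intrinsics=d["intrinsics"],k1=float(d["k1"]),cam_to_world=d["cam_to_world"])
s,t=L("stand"),L("tote")
P=lambda c,u,v,z:onz(c,u*.8,v*.8,z)
l,r=P(t,238,131,.1),P(t,519,136,.1);print("wall",l,r,np.linalg.norm(l-r),(l+r)/2,np.degrees(np.arctan2(*(l-r)[[0,1]])))
m=(l+r)/2
for a in(.3,.4,.5,.6):
    z=.012+.088*np.cos(a)+.000;g1,g2=P(t,246,185,z),P(t,511,189.5,z)
    print(a,z,np.linalg.norm(g1-g2),((g1+g2)/2-m)[0],-.088*np.sin(a)-.005*np.cos(a),(g1+g2)/2)
F=np.array([P(s,*q,.012) for q in((349,94),(454,127),(428,206),(326,172))])
print("foot",F.mean(0),[np.linalg.norm(F[i]-F[i-1]).round(4) for i in range(4)])
a,b=P(s,330,137,.095),P(s,446,175,.095);print("plate",(a+b)/2,np.linalg.norm(a-b),np.degrees(np.arctan2(-(a-b)[0],(a-b)[1])))
for z in(.176,.181):
    A,B=P(s,370,116.5,z),P(s,350.5,188,z);print("handles",z,A,B,(A+B)/2,np.linalg.norm(A-B),np.degrees(np.arctan2((A-B)[1],(A-B)[0])))
# pins: centre both views
print("pin tri",tri([(s,363*.8,149*.8),(t,748*.8,178*.8)]), P(s,363,149,.122))
E
```

```text
wall [0.59589041 0.293875   0.1       ] [0.59170674 0.06553593 0.1       ] 0.2283773874749804 [0.59379857 0.17970547 0.1       ] 1.0496684625853665
0.3 0.09606961104305332 0.223856291546208 -0.04430337387880168 -0.03078246063182591 [0.5494952  0.18009314 0.09606961]
0.4 0.09305336747225389 0.2257609242906938 -0.04467217572643045 -0.038874119093175674 [0.5491264  0.18018606 0.09305337]
0.5 0.0892272654463528 0.22817694906827618 -0.045140000510220935 -0.04657736020662173 [0.54865857 0.18030393 0.08922727]
0.6 0.08462953411205168 0.23108022575800902 -0.04570217387957576 -0.0538152157333115 [0.5480964  0.18044558 0.08462953]
foot [ 0.55505477 -0.14825368  0.012     ] [np.float64(0.0846), np.float64(0.1147), np.float64(0.0881), np.float64(0.1166)]
plate [ 0.55345081 -0.14786416  0.095     ] 0.10657264156718499 -17.869522348266027
handles 0.176 [ 0.58379414 -0.13594559  0.176     ] [ 0.53562682 -0.12184985  0.176     ] [ 0.55971048 -0.12889772  0.176     ] 0.050187455546541804 -16.311653010378652
handles 0.181 [ 0.58360241 -0.13619011  0.181     ] [ 0.53625299 -0.12233371  0.181     ] [ 0.5599277  -0.12926191  0.181     ] 0.04933525755751414 -16.311653010378635
pin tri [ 0.56135682 -0.12717509  0.11761518] [ 0.56043938 -0.12739778  0.122     ]
```

Everything agrees with the given sizes. The clip is at (0.561, -0.128, 0.117) with yaw -17°. The tote front is at x = 0.594, y = 0.18 with yaw -1°, and the gate is at about 0.48 rad. I'll fold the gate first.

```bash
python3 - <<'E'
from h import *
R=down(-1)
arm.grip(0.0)
arm.move_to([.47,.18,.20],R);arm.move_l([.47,.18,.062],R)
f0=np.array(arm.current_force());print("f0",f0)
arm.move_l([.565,.18,.066],feed=.05)
x=.565
while x<.584:
    x+=.001;arm.move_l([x,.18,.066],feed=.03)
    f=np.array(arm.current_force())-f0;print(round(x,4),np.round(arm.current_ee_pos(),4)[0],f.round(1))
    if f[0]<-15:break
arm.move_l([.50,.18,.066],feed=.1)
arm.move_l([.50,.18,.25],feed=.2);arm.grip(.091)
arm.move_to([.50,.17,.28],down(-90));arm.sleep(.2)
c=arm.get_calibration("wrist");I=arm.snapshot("wrist");np.savez("w_g.npz",I=I,**c)
cv2.imwrite("pics/w_g.png",cv2.resize(I[:260,150:470,::-1],(800,650),interpolation=cv2.INTER_CUBIC)[:600])
print(arm.current_t())
E
```

```text
f0 [ 0.17621759  0.74420903 -0.57976682]
0.566 0.566 [-2.5 -0.8  2.3]
0.567 0.5671 [-2.8 -0.3  2.2]
0.568 0.5681 [-1.3 -1.   2.6]
0.569 0.5691 [-2.1 -1.1  1.1]
0.57 0.5701 [-2.  -1.8  2. ]
0.571 0.5711 [-1.7 -1.8  1.4]
0.572 0.5721 [-1.4 -1.5  1.3]
0.573 0.5731 [-1.6 -1.8  2. ]
0.574 0.5741 [-1.  -1.3  2. ]
0.575 0.5751 [-1.3 -1.2  1.3]
0.576 0.5758 [-3.5 -0.8  2.2]
0.577 0.5759 [-8.3 -0.9  6.3]
0.578 0.576 [-13.7  -0.2  10.9]
0.579 0.576 [-19.   -0.2  15.4]
19.125
```

View pics/w_g.png

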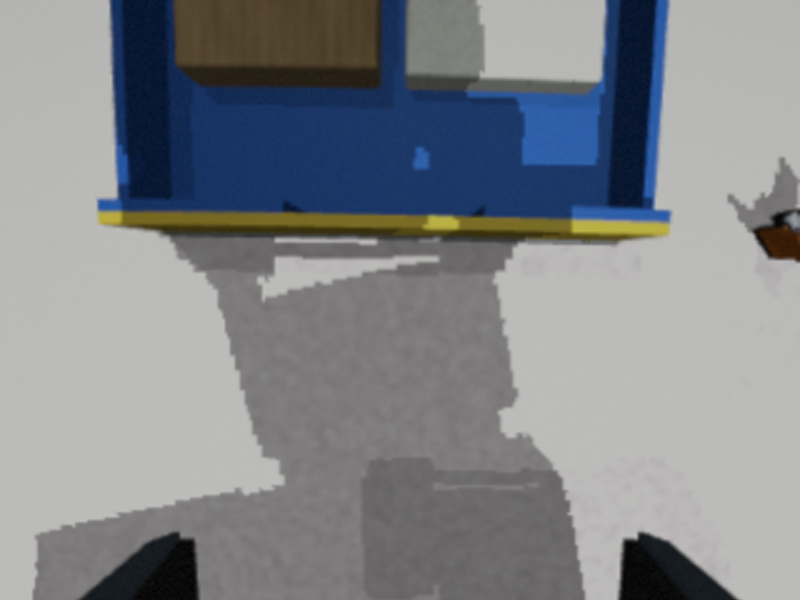

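The gate is flush: the yellow edge lies against the blue wall, seam from (98,212) to (670,221). Contact puts the seam plane at x ≈ 0.594. Next I'll squeeze and lift the clip.

```bash
python3 - <<'E'
from h import *
d=np.load("w_g.npz");c=dict(intrinsics=d["intrinsics"],k1=float(d["k1"]),cam_to_world=d["cam_to_world"])
k=.4
l,r=[onz(c,150+u*k,v*k,.1) for u,v in((98,212),(670,221))];print("seam",l,r,np.linalg.norm(l-r),np.degrees(np.arctan2((l-r)[0],(l-r)[1])))
R=down(-17);p=np.array([.5605,-.1275,.145])
arm.move_to(p+[0,0,.1],R);arm.move_l(p,feed=.12)
f0=np.array(arm.current_force())
arm.grip(.02);print(arm.current_width(),arm.current_grasp_force(),np.array(arm.current_force())-f0)
if .023<arm.current_width()<.03:
    arm.move_l(p+[0,0,.11],feed=.1);arm.sleep(.1)
    print(arm.current_width(),arm.current_grasp_force(),np.array(arm.current_force())-f0)
c=arm.get_calibration("wrist");I=arm.snapshot("wrist");np.savez("w_c.npz",I=I,**c)
cv2.imwrite("pics/w_c.png",cv2.resize(cv2.convertScaleAbs(I[:,:,::-1],alpha=1.5),(800,500),interpolation=cv2.INTER_CUBIC))
cv2.imwrite("pics/s_c.png",cv2.resize(arm.snapshot("scene")[100:280,220:460,::-1],(800,600),interpolation=cv2.INTER_CUBIC))
print(arm.current_t())
E
```

```text
seam [0.59487166 0.29476955 0.1       ] [0.59158715 0.06523671 0.1       ] 0.22955633888130117 0.819821758637401
0.025520691249369024 29.990613162517548 [-0.45890984 -0.27704832 -1.97892811]
0.02532766523921704 29.990634620189667 [-0.23834475 -0.28912542 -1.58255614]
24.225
```

View pics/s_c.png

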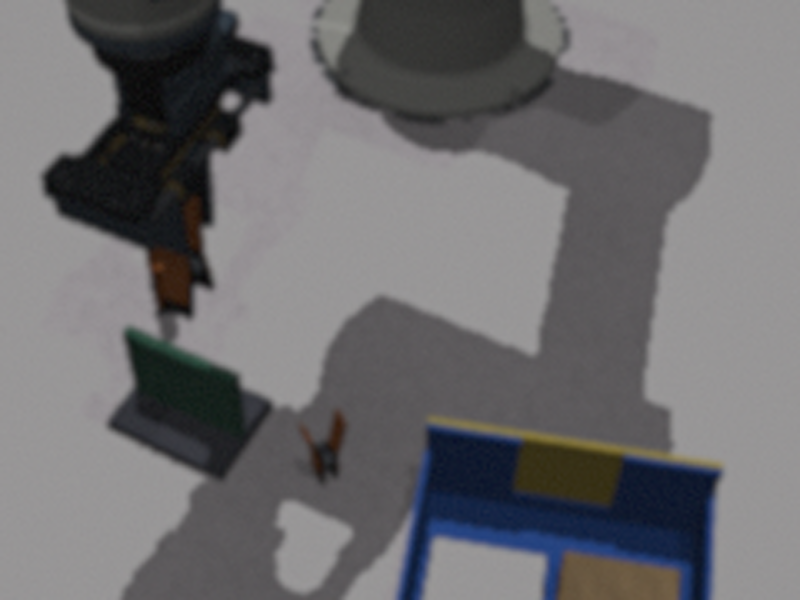

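View pics/w_c.png

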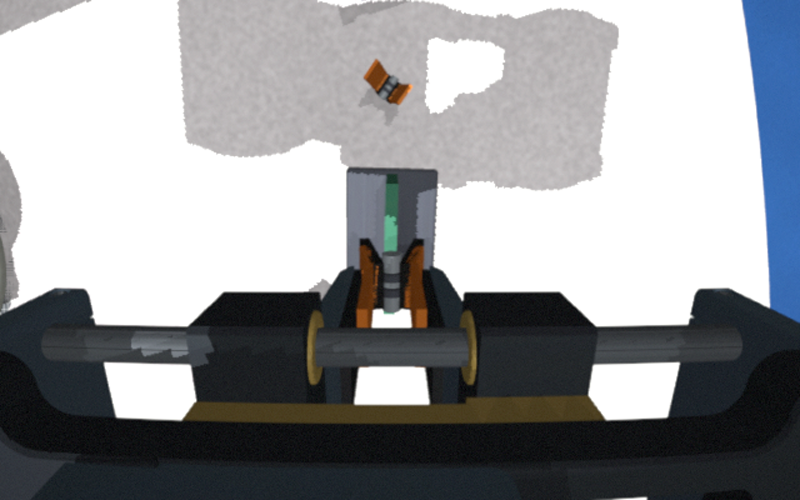

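The clip is held squarely and fully open (25.5 mm over the handles), it is clear of the stand, and the gate is still shut. I'll place it on the right-hand edge.

```bash
python3 - <<'E'
from h import *
R=down(-1);q=np.array([.5927,.102,.142])
arm.move_to([q[0],q[1],.255],R);arm.move_l(q+[0,0,.04],feed=.12);arm.sleep(.2)
f0=np.array(arm.current_force())
for z in np.arange(.174,.1415,-.008):
    arm.move_l([q[0],q[1],z],feed=.06);f=np.array(arm.current_force())-f0;print(round(z,3),f.round(1))
    if abs(f[2])>12: print("stop");break
else:
    arm.grip(.04);print(arm.current_width(),np.array(arm.current_force())-f0)
    arm.grip(.085);print(np.array(arm.current_force())-f0)
    arm.move_l(q+[0,0,.09],feed=.15)
    arm.move_to([.50,.10,.28],down(-90));arm.sleep(.2)
c=arm.get_calibration("wrist");I=arm.snapshot("wrist");np.savez("w_e.npz",I=I,**c)
S=arm.snapshot("scene")
a=cv2.resize(I[:230,150:470,::-1],(800,575)[:2],interpolation=cv2.INTER_CUBIC)[:,200:600]
b=cv2.resize(S[160:275,330:410,::-1],(400,575),interpolation=cv2.INTER_CUBIC)
cv2.imwrite("pics/e.png",np.hstack([a,b]));print(arm.current_t())
E
```

```text
0.174 [-0.5  0.8  0.5]
0.166 [0.4 0.6 0.3]
0.158 [-0.2  1.5  0.3]
0.15 [-0.5  0.2  0.4]
0.142 [-0.3  1.2  0.2]
0.039682663012210115 [-2.83264473  1.66298274 -0.66701062]
[0.31445828 1.19091646 1.19123098]
31.2833
```

View pics/e.png

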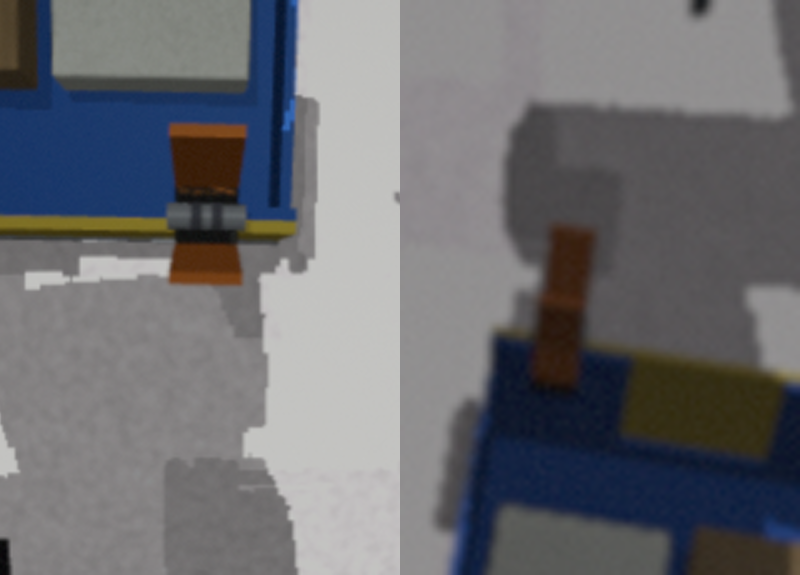

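The clip sits upright on the right-hand edge, pinching the yellow and blue sheets, with the pin at (206,217) in the left half. I'll check the numbers.

```bash
python3 - <<'E'
from h import *
d=np.load("w_e.npz");c=dict(intrinsics=d["intrinsics"],k1=float(d["k1"]),cam_to_world=d["cam_to_world"])
P=lambda u,v,z:onz(c,150+(200+u)*.4,v*.4,z)
for z in(.105,.114,.125,.133):
    a,b=P(167,217,z),P(246,217,z);print("pin",z,(a+b)/2,np.linalg.norm(a-b))
for z in(.165,.174,.183,.19):
    a,b=P(207.5,126,z),P(206,281,z);print("handles",z,(a+b)/2,np.linalg.norm(a-b),"w",np.linalg.norm(P(169,126,z)-P(247,126,z)),np.linalg.norm(P(169,281,z)-P(243,281,z)))
K=arm.get_calibration("scene")
cs=lambda u,v:(K,330+u*.2,160+v*.2)
w=lambda u,v:(c,150+(200+u)*.4,v*.4)
print("inner handle top tri",tri([cs(566,298),w(207.5,126)]),"outer",tri([cs(574,229),w(206,281)]))
E
```

```text
pin 0.105 [0.59192533 0.10087896 0.105     ] 0.030983405485305753
pin 0.114 [0.59142356 0.10086378 0.114     ] 0.030175772752709194
pin 0.125 [0.59081029 0.10084522 0.125     ] 0.02918866607953561
pin 0.133 [0.59036427 0.10083173 0.133     ] 0.02847077031722755
handles 0.165 [0.59241281 0.10070873 0.165     ] 0.04838625292864987 w 0.02476525732080299 0.024356750519003947
handles 0.174 [0.59179013 0.10069573 0.174     ] 0.046859707524541216 w 0.02398393437355212 0.023588315616251035
handles 0.183 [0.59116744 0.10068273 0.183     ] 0.045333162120432674 w 0.023202611426301253 0.022819880713498095
handles 0.19 [0.59068313 0.10067261 0.19      ] 0.04414584902834819 w 0.022594915800661673 0.022222209122468053
inner handle top tri [0.6247916  0.18873149 0.25285961] outer [0.59459527 0.18893963 0.27175916]
```

The pin is about 1 mm from the seam plane at z ≈ 0.114 (its measured length of 30.2 mm fits). The handle centre sits above the pin, so the clip is upright, and the 47 mm spread fits jaws closed on 10 mm. The triangulation on the last line used a wrong crop offset, so I'm ignoring it.

```bash
python3 -c "
from rig import arm
print(arm.sign_off(),arm.current_t())"
```

```text
the job is handed in; nothing more can be done
the job is handed in; nothing more can be done
```

I folded the gate shut, then moved the clip from its stand onto the tote's right front edge, where it pinches the gate and wall together; the job was handed in after about 31 s of robot time, with no verdict returned.

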